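# Gauge a clamp's jaw gap with spacer blocks

### The arm

A 6-joint arm with a two-finger parallel gripper is mounted at the origin on a cart in front of the work surface, level with it; the furniture and walls round the work are solid. World frame = base frame: x ahead of the robot, y to its left, z up, the work surface at z = 0. Lengths are in m, angles in rad, forces in N, time in s.
With the tool pointing down it reaches from about 0.25 to 0.775 m from the base axis. Payload 8.9 kg.
Tool frame: the origin (TCP) lies midway between the tips of the shut fingers; the grasp point (between the pads) lies 19 mm behind it (bot.hold_point_z is the distance from the TCP to the grasp point, in m); y points along the fingers, z is the direction in which the jaws open and shut, and the axes are right-handed (so a half turn about y gives the same grasp; the last joint's range is limited). The gripper opens to 85 mm and grips with 20 to 120 N. Pads are 22 mm wide; open, the fingers measure 114 mm over their backs; the gripper's body (76 mm by 85 mm) begins 54 mm behind the grasp point. The pads swing forward as they close: fully open they stand 13 mm farther back than shut.
Start: joints at [1.015, 0.291, -0.153, 1.127, 0, 1.431], TCP at [0.213, 0.48, 0.231] pointing down, gripper open.
Joint ranges: [-2.52, 2.52], [-0.91, 1.74], [-1.3, 1.37], [-1.96, 2.02], [-1.52, 1.47], [-3.14, 3.14]. Speed limits (rad/s): [2.22, 2.22, 2.79, 3.14, 3.14, 3.14].

### API

Orientations are given as a rotation vector (axis times angle).
In Python, from plant import readout, imaging, order, bot gives the robot as it stands. The module is installed in compiled form; this text tells all that it offers.
- The arm moves only by the tool send_rows, never from a script. Its argument "increments" is a list of rows, each a list of 4 numbers: the shift along the tool's x, y, z in cm, then the turn about the tool's y in degrees. In form: [[tx, ty, tz, twist], ...]. A call has 1 to 10 rows; each row shifts and turns the commanded pose from where the row before left it, along the tool's axes as they then stand; what a row does not reach is not made up. A row lasts 1/12 s, in which the tool goes at most 41.7 mm and 7.16 degrees, less where a joint would pass 70% of its speed; a pose out of reach is approached as far as the arm can. A call is refused whole if a number of a shift passes 4.17 or a number of a turn 7.16, either way. A call with a gripper value outside its range is refused whole. "jaw" is the closure, from 0 (fully open) to 1 (shut), set as the call begins (left out, the last holds). The fingers move at their own pace and stop on an object; "grip_force" is the grip in N (left out, the last holds). Time passes only in rows, so rows that do not move let the fingers close. It gives the time, the measured TCP pose, the force and the opening at its end, in the units of the state.
- readout.get_obs(): the state, without advancing time (a new reading comes with each control period).
- imaging.read_camera(name): name is "side" or "top"; returns a dict with "pixels" (420x560x3 uint8, blue, green, red), "intrinsics" (3x3 intrinsics, pixels), "world_to_cam" (4x4, takes a point from world to camera coordinates). Camera axes: x right, y down, z forward; pixel columns grow to the right and rows downward; lengths in m; the calibration is good to about 2 mm. A picture is of the moment at which its call begins. There is no depth.
- order.hand_in(): hands the job in, once; it reports no verdict.
The state is a dict: "time": time; "q": joint angles; "qd": joint speeds; "tau": joint torques, N m; "position": TCP position; "tool_rot": TCP orientation; "contact_force": force on the tool from outside, world axes, zero at the start; "torque": the same for the moment, N m; "width": finger opening in m.
Only numpy, scipy, OpenCV 4.12 (cv2) and the standard library are available. Lean on these libraries where they do the work, as an engineer would, in place of code of your own. Each camera call takes 0.05 s, during which the arm holds its last target. There are 200 camera calls.

### The job

Find the size of the gap between the two grey jaws of the clamping fixture with the white spacer blocks. The thinnest block, lying flat on the counter, has already been tried and was far too loose; of the two that are standing, put the thickest one that goes into the gap down between the jaws, upright with its grip tab on top, square to the jaws and about centred along them, fully down on the fixture's base plate, and let go of it.

Things in the scene. Friction and masses are not known exactly. Their poses are not given: they have to be found in the camera images.
- fixture: Fixed aluminium base plate, 115 (x -75..40) x 190 (y -65..125) x 10 mm, with the fixed grey jaw: 60 long (x -30..30), 30 thick (y -30..0), top 45 mm above the counter. Origin: at counter height under the middle of its inner face; z up, y across the gap to the other jaw. Gap open above and at both ends, floor 10 mm above the counter. Jaws have a 5 mm bevel at the top inner edge.
- sliding_jaw: The other grey jaw, screwed down, does not move; parallel to the fixed one, same axes, also 60 x 30 mm (y 0..30), top at 45 mm. Origin: at counter height under the middle of its inner face, so its y in the fixture frame is the gap: 28 or 44 mm, as it is screwed to one of two index holes by an ear on its -x side. Ear and screws (a spare one in the other hole) are lower than the jaws.
- spacer_24: White plastic spacer block, 50 mm wide (x), 24 mm thick (y), 40 mm high, with a centred grip tab on top, 30 mm wide (x), 12 mm thick (y), from 40 to 70 mm height. Origin: centre of the underside, z up. Starts upright on the counter, to the left or to the right of the fixture. About 80 g.
- spacer_40: White plastic spacer block, 50 mm wide (x), 40 mm thick (y), 40 mm high, with a centred grip tab on top, 30 mm wide (x), 12 mm thick (y), from 40 to 70 mm height. Origin: centre of the underside, z up. Starts upright on the counter, on the other side of the fixture from the 24 mm one. About 130 g.
Mind the look-alikes: they are no part of the job. What is shaped like the spacer_40 but green or pink is not meant.

How it is judged:
By the outcome, as a careful person would: the job done as asked, in the order asked, and still so for the second after the job is handed in, with the robot touching nothing.
It also fails if it takes over 48 s, if anything falls off the work surface, if the arm or the gripper's body presses on something with over 40 N, if the wrist force passes 120 N, or if a joint passes its speed limit or range.

## Working session

There is one attempt and no reset: what is moved stays moved. The work goes in short steps, Python scripts to look and compute and a tool call to move; the robot and the scene stay as the last step left them, time stands still between calls to the robot, and variables do not carry over. Pictures are saved under pics/ and viewed, about 8 in all and at most 12, crops included, and the job is handed in when it is done.

Besides the shell and the picture viewer there is one more tool, called after "Request:" by a JSON object that holds its "op" and its "data", one argument or row to a line. send_rows: Moves the arm, as the interface text tells. Its arguments: {"type":"object","properties":{"increments":{"type":"array","items":{"type":"array","items":{"type":"number"}}},"jaw":{"type":"number"},"grip_force":{"type":"number"}},"required":["increments"]}

```bash
mkdir -p pics; cat > h.py <<'E'
import numpy as np, cv2
from plant import readout, imaging, order, bot
def cam(n):
    c=imaging.read_camera(n); return c["pixels"].copy(),np.array(c["intrinsics"]),np.array(c["world_to_cam"])
def ray(K,T,p):
    R=T[:3,:3];o=-R.T@T[:3,3];d=R.T@np.linalg.solve(K,[p[0],p[1],1.]);return o,d/np.linalg.norm(d)
def onz(K,T,p,z):
    o,d=ray(K,T,p);return o+d*(z-o[2])/d[2]
def tri(r1,r2):
    (a,d),(b,e)=r1,r2
    s=np.linalg.lstsq(np.c_[d,-e],b-a,rcond=None)[0];p=a+d*s[0];q=b+e*s[1];return (p+q)/2,np.linalg.norm(p-q)
def proj(K,T,P):
    c=T[:3,:3]@np.array(P)+T[:3,3];u=K@c;return u[:2]/u[2]
E
python3 - <<'E'
from h import *
for n in("side","top"):
    im,K,T=cam(n);cv2.imwrite(f"pics/{n}0.png",im);np.savez(n+"0.npz",im=im,K=K,T=T)
    print(n,K.round(1).tolist(),(-T[:3,:3].T@T[:3,3]).round(3),T[2,:3].round(2))
o=readout.get_obs();print(o)
E
```

```text
side [[465.8, 0.0, 282.9], [0.0, 465.8, 202.9], [0.0, 0.0, 1.0]] [ 0.502 -0.897  0.609] [-0.01  0.85 -0.53]
top [[519.4, 0.0, 281.7], [0.0, 519.4, 207.5], [0.0, 0.0, 1.0]] [0.376 0.013 1.161] [ 0.1   0.01 -0.99]
{'time': 0.1, 'q': array([ 1.01474591e+00,  2.91228086e-01, -1.54035288e-01,  1.12669565e+00,
       -3.64998326e-06,  1.43150533e+00]), 'qd': array([-0.00015988, -0.00108081,  0.00212952,  0.0003771 ,  0.00085817,
       -0.00176997]), 'tau': array([ 1.02197009e-03, -5.37977350e+01,  3.31918502e+01,  9.39205696e-03,
       -2.69149186e-04, -1.43462938e-06]), 'position': array([0.21230841, 0.47973675, 0.23079339]), 'tool_rot': array([-1.54706289,  0.32725256, -0.32663193]), 'contact_force': array([-0.10913283, -0.6587677 , -0.08978987]), 'torque': array([-0.03209953, -0.02924711, -0.05291266]), 'width': 0.08523898317231067}
```

View pics/top0.png

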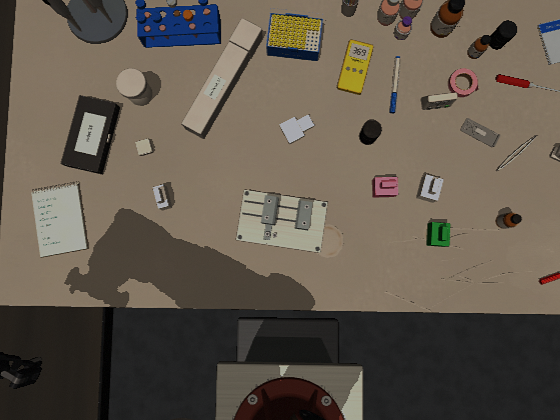

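View pics/side0.png

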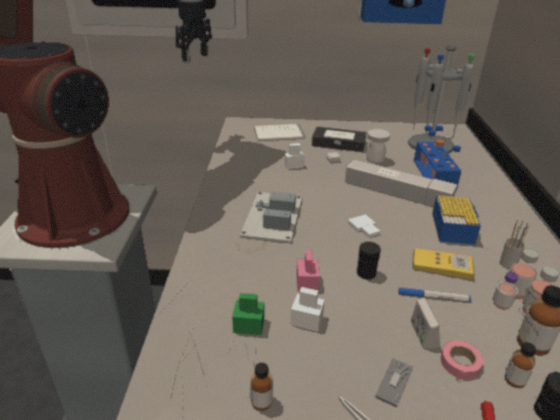

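Top view: left white block at (162,195), right white block at (431,187), pink look-alike at (386,186), green at (439,233), flat thin one at (297,128). The fixture is at (282,220), with its ear and screws at (268,233). The side view shows the same: white (308,312), pink (308,273), green (249,315), far white (294,157). The right white block looks like spacer_40. I'll check it in a close crop.

```bash
python3 - <<'E'
from h import *
a=np.load("top0.npz");b=np.load("side0.npz");t,s=a["im"],b["im"]
z=lambda im,x,y,w,h,k:cv2.resize(im[y:y+h,x:x+w],None,fx=k,fy=k,interpolation=cv2.INTER_CUBIC)
c=np.zeros((600,800,3),np.uint8)
def put(i,x,y):c[y:y+i.shape[0],x:x+i.shape[1]]=i
put(z(t,230,180,105,75,4),0,0)      # fixture top
put(z(t,410,165,45,45,6),425,0)     # right
put(z(t,147,180,32,32,4),700,0); put(z(s,278,138,32,36,4),700,140)
put(z(s,240,185,70,60,5),0,300); put(z(s,280,280,55,55,5),425,300)
cv2.imwrite("pics/crop1.png",c)
E
```

```text
Traceback (most recent call last):
ValueError: could not broadcast input array from shape (128,128,3) into shape (128,100,3)
```

```bash
python3 - <<'E'
from h import *
a=np.load("top0.npz");b=np.load("side0.npz");t,s=a["im"],b["im"]
z=lambda im,x,y,w,h,k:cv2.resize(im[y:y+h,x:x+w],None,fx=k,fy=k,interpolation=cv2.INTER_CUBIC)
c=np.zeros((600,800,3),np.uint8)
def put(i,x,y):c[y:y+i.shape[0],x:x+i.shape[1]]=i
put(z(t,230,180,105,75,4),0,0)      # fixture top
put(z(t,410,165,40,45,6),425,0)     # right
put(z(t,147,180,32,32,4),670,0); put(z(s,278,138,32,36,4),670,140)
put(z(s,240,185,70,60,5),0,300); put(z(s,280,280,55,55,5),425,300)
cv2.imwrite("pics/crop1.png",c)
E
```

```text
(no output)
```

View pics/crop1.png

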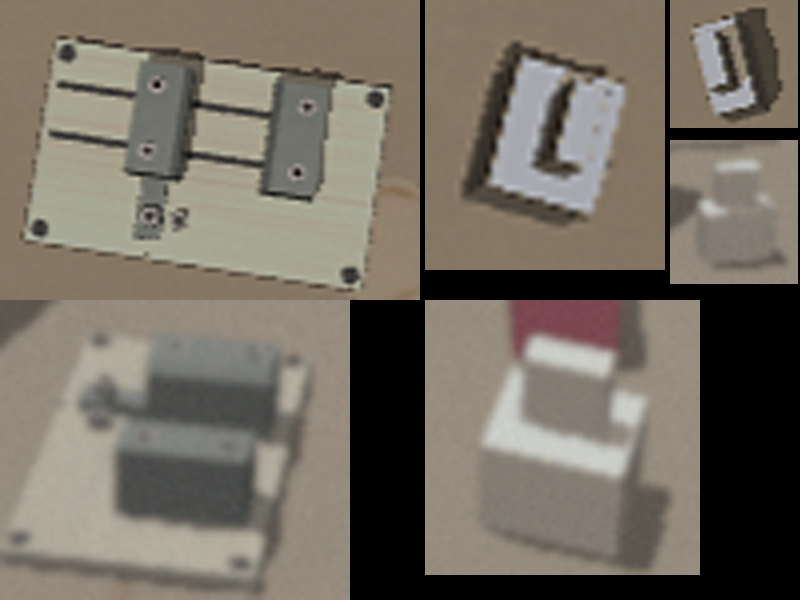

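Crop: the right block is about 38 x 48 mm across the top, so it is the white spacer_40. The left one is clearly the thin one. The jaws' inner edges are at about top-view px (278,204) and (298,205), 20 px ≈ 44 mm apart. Next I'll measure both properly.

```bash
cat > meas.py <<'E'
from h import *
def big(m,x0,y0,x1,y1,hull=True):
    k=np.zeros_like(m);k[y0:y1,x0:x1]=m[y0:y1,x0:x1]
    cs,_=cv2.findContours(k,cv2.RETR_EXTERNAL,cv2.CHAIN_APPROX_NONE);return sorted(cs,key=cv2.contourArea)[::-1]
def rect(c,K,T,z):  # contour -> rect on plane z (mm,deg)
    P=np.array([onz(K,T,p,z)[:2] for p in c.reshape(-1,2)],np.float32)*1000
    r=cv2.minAreaRect(P);return np.round(r[0],1),np.round(r[1],1),round(r[2],1)
E
python3 - <<'E'
from meas import *
a=np.load("top0.npz");b=np.load("side0.npz");t,K,T=a["im"],a["K"],a["T"];s,Ks,Ts=b["im"],b["K"],b["T"]
hsv=cv2.cvtColor(t,cv2.COLOR_BGR2HSV)
for p in[(440,190),(425,190),(265,205),(310,210),(250,220),(288,235),(350,220),(276,210)]:print(p,t[p[1],p[0]],hsv[p[1],p[0]])
w=((t.min(2)>140)*255).astype(np.uint8)
c=big(w,410,165,455,212)[0];print("block",cv2.contourArea(c),rect(c,K,T,.04))
c=big(w,147,180,180,212)[0];print("left",rect(c,K,T,.04))
t_=t.astype(int);g=(((t_.max(2)-t_.min(2))<22)&(t_.max(2)>70)&(t_.max(2)<160)).astype(np.uint8)*255
for c in big(g,240,188,325,230)[:3]:print("jaw",cv2.contourArea(c),cv2.boundingRect(c),rect(c,K,T,.045))
pl=((t.min(2)>120)*255).astype(np.uint8);c=big(pl,228,180,335,256)[0];print("plate",rect(c,K,T,.01),cv2.boundingRect(c))
for n,pt,ps in[("b-x-y",(437.5,200.5),(291,309.4)),("b+x-y",(443.3,179.7),(321,315)),("b+x+y",(425.8,173.3),(324.6,299.4)),
 ("jaw-x-y",(308.3,229.3),(263.6,216)),("jaw+x-y",(312.5,201.3),(290.6,217))]:
    p,e=tri(ray(K,T,pt),ray(Ks,Ts,ps));print(n,(p*1000).round(1),round(e*1000,1))
E
```

```text
(440, 190) [147 159 163] [ 23  25 163]
(425, 190) [174 169 167] [111  10 174]
(265, 205) [106 113 111] [ 39  16 113]
(310, 210) [109 115 111] [ 50  13 115]
(250, 220) [138 156 165] [ 20  42 165]
(288, 235) [145 164 166] [ 27  32 166]
(350, 220) [ 98 115 132] [ 15  66 132]
(276, 210) [62 67 64] [48 19 67]
block 264.0 (array([ 538.9, -302.5]), array([38.7, 48.4]), 75.3)
left (array([517.5, 293.9]), array([35.1, 19.6]), 0.8)
jaw 458.0 (255, 192, 29, 38) (array([482.6,  52.3]), array([47.1, 82.5]), 76.4)
jaw 424.0 (289, 198, 29, 32) (array([477.6, -22.4]), array([48. , 71.4]), 77.1)
jaw 3.5 (244, 190, 7, 6) (array([521.7,  99.2]), array([ 9.7, 14.5]), 64.7)
plate (array([463.4,  22.2]), array([189.7, 113.2]), 82.3) (236, 190, 91, 63)
b-x-y [ 510.4 -316.1   36.3] 0.9
b+x-y [ 558.5 -328.9   38.1] 5.8
b+x+y [ 569.2 -291.    38.4] 0.1
jaw-x-y [444.4 -35.6  39.9] 2.9
jaw+x-y [504.6 -43.9  45.1] 2.3
```

```bash
cat > plan.py <<'E'
import sys
from h import *
from scipy.spatial.transform import Rotation as R
def go(x,y,z,yaw):  # mm, deg of jaw direction (mod 180)
    o=readout.get_obs();M=R.from_rotvec(o["tool_rot"]).as_matrix();p=o["position"]
    cur=np.degrees(np.arctan2(M[1,2],M[0,2]));d=(yaw-cur+90)%180-90
    tw=-d if M[2,1]<0 else d      # tool y down: positive twist turns yaw negative
    M2=M@R.from_rotvec([0,np.radians(tw),0]).as_matrix()
    # idealised vertical tool
    print("t",round(o["time"],2),"p",(p*1000).round(1),"yaw",round(cur,1),"ydown",M[:,1].round(3),"F",o["contact_force"].round(1),"w",round(o["width"]*1000,1),"q6",round(o["q"][5],2))
    print("twist",round(tw,2),"then shift cm",(M2.T@(np.array([x,y,z])/1000-p)*100).round(2),"| shift in current axes",(M.T@(np.array([x,y,z])/1000-p)*100).round(2))
if __name__=="__main__": go(*map(float,sys.argv[1:]))
E
python3 plan.py 539 -302.5 130 75.3
python3 - <<'E'
from h import *
a=np.load("top0.npz");K,T=a["K"],a["T"]
f=lambda p:onz(K,T,p,.041)[:2]*1000
s=np.array([f((275,224.5)),f((278.75,196.5))]);q=np.array([f((295.5,227.5)),f((299,200))])
print(s.round(1),q.round(1),(s.mean(0)+q.mean(0))/2,[np.degrees(np.arctan2(*(e[1]-e[0])[::-1])).round(1) for e in(s,q)])
y=np.array([.134,.991]);print("gap",(s.mean(0)-q.mean(0))@y)
E
```

```text
t 0.1 p [212.3 479.7 230.8] yaw 66.1 ydown [-0.001 -0.001 -1.   ] F [-0.1 -0.7 -0.1] w 85.2 q6 1.43
twist -9.18 then shift cm [ 51.45  10.14 -67.36] | shift in current axes [ 61.54  10.14 -58.29]
[[452.3  36.3]
 [513.3  29.2]] [[446.4  -8. ]
 [506.3 -14.9]] [479.59537005  10.65664043] [np.float64(-6.7), np.float64(-6.5)]
gap 44.67645460841182
```

Gap measured at 44.7 mm, so it is the 44 mm setting and spacer_40 is the one to fit. Moving.

Request:
{"op": "send_rows", "data": {
  "increments": [
    [0, 0, 0, -4.59],
    [0, 0, 0, -4.59],
    [2.06, 0, -2.69, 0],
    [2.06, 0, -2.69, 0],
    [2.06, 0, -2.69, 0],
    [2.06, 0, -2.69, 0],
    [2.06, 0, -2.69, 0],
    [2.06, 0, -2.69, 0],
    [2.06, 0, -2.69, 0],
    [2.06, 0, -2.69, 0]
  ],
  "jaw": 0.4
}}

```text
time: 0.93
position: [0.3174, 0.2285, 0.2312]
tool_rot: [-1.562, 0.201, -0.201]
contact_force: [0.3, 0.8, 0.2]
width: 0.0512
```

Request:
{"op": "send_rows", "data": {
  "increments": [
    [2.06, 0, -2.69, 0],
    [2.06, 0, -2.69, 0],
    [2.06, 0, -2.69, 0],
    [2.06, 0, -2.69, 0],
    [2.06, 0, -2.69, 0],
    [2.06, 0, -2.69, 0],
    [2.06, 0, -2.69, 0],
    [2.06, 0, -2.69, 0],
    [2.06, 0, -2.69, 0],
    [2.06, 0, -2.69, 0]
  ]
}}

```text
time: 1.77
position: [0.4484, -0.0841, 0.2311]
tool_rot: [-1.561, 0.202, -0.201]
contact_force: [1.4, 1.0, 1.3]
width: 0.0512
```

Request:
{"op": "send_rows", "data": {
  "increments": [
    [2.06, 0, -2.69, 0],
    [2.06, 0, -2.69, 0],
    [2.06, 0, -2.69, 0],
    [2.06, 0, -2.69, 0],
    [2.06, 0, -2.69, 0],
    [2.06, 0, -2.69, 0],
    [2.06, 0, -2.69, 0],
    [0, 0, 0, 0],
    [0, 0, 0, 0],
    [0, 0, 0, 0]
  ]
}}

```text
time: 2.6
position: [0.5395, -0.3006, 0.2307]
tool_rot: [-1.56, 0.203, -0.2]
contact_force: [-0.4, -0.1, -0.2]
width: 0.0514
```

```bash
python3 plan.py 539 -302.5 130 75.3
```

```text
t 2.6 p [ 539.5 -300.6  230.7] yaw 75.3 ydown [-0.001  0.001 -1.   ] F [-0.4 -0.1 -0.2] w 51.4 q6 -0.37
twist -0.02 then shift cm [ 1.000e-02  1.006e+01 -2.000e-01] | shift in current axes [ 1.000e-02  1.006e+01 -2.000e-01]
```

Request:
{"op": "send_rows", "data": {
  "increments": [
    [0, 2.5, -0.2, 0],
    [0, 2.5, 0, 0],
    [0, 2.5, 0, 0],
    [0, 2.5, 0, 0],
    [0, 2.5, 0, 0],
    [0, 2.0, 0, 0],
    [0, 0, 0, 0],
    [0, 0, 0, 0]
  ]
}}

```text
time: 3.27
position: [0.5388, -0.3016, 0.0863]
tool_rot: [-1.56, 0.202, -0.199]
contact_force: [0.6, -0.0, 0.8]
width: 0.0512
```

```bash
python3 plan.py 539 -302.5 42 75.3; python3 - <<'E'
from h import *
c=np.zeros((450,800,3),np.uint8)
for i,(n,x,y) in enumerate((("side",265,225),("top",395,140))):
    im,K,T=cam(n);p=readout.get_obs()["position"];print(n,proj(K,T,p))
    c[:,i*400:i*400+400]=cv2.resize(im[y:y+112,x:x+100],(400,450),interpolation=cv2.INTER_CUBIC)
cv2.imwrite("pics/g1.png",c)
E
```

```text
t 3.27 p [ 538.8 -301.6   86.3] yaw 75.4 ydown [-0.002  0.001 -1.   ] F [ 0.6 -0.   0.8] w 51.2 q6 -0.37
twist 0.06 then shift cm [ 0.05  4.43 -0.09] | shift in current axes [ 0.05  4.43 -0.09]
side [309.29374386 281.8569645 ]
top [438.19878573 183.12925268]
```

View pics/g1.png

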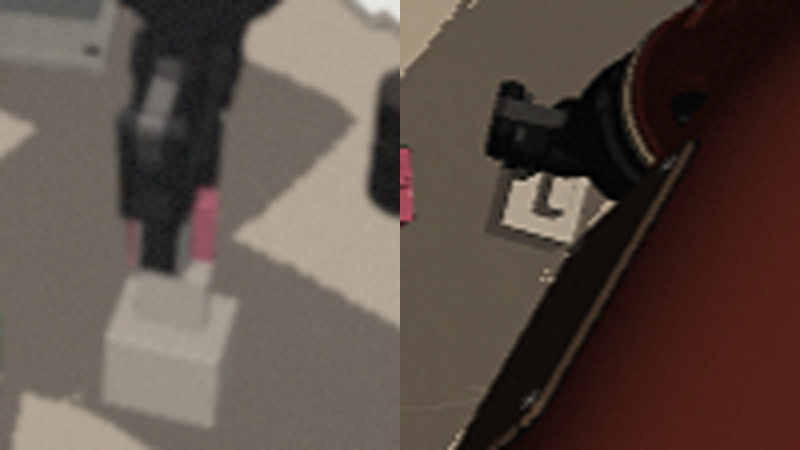

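The side crop shows the fingers straddling the tab of the white block (tab about (172,290) in the crop, TCP column 177). Descend and grip.

Request:
{"op": "send_rows", "data": {
  "increments": [
    [0, 1.2, -0.09, 0],
    [0, 1.2, 0, 0],
    [0, 1.0, 0, 0],
    [0, 0.6, 0, 0],
    [0, 0.4, 0, 0],
    [0, 0, 0, 0],
    [0, 0, 0, 0]
  ]
}}

```text
time: 3.95
position: [0.5395, -0.304, 0.0427]
tool_rot: [-1.562, 0.201, -0.202]
contact_force: [-0.2, 0.0, -0.9]
width: 0.0514
```

Request:
{"op": "send_rows", "data": {
  "increments": [
    [0, 0, 0, 0],
    [0, 0, 0, 0],
    [0, 0, 0, 0],
    [0, 0, 0, 0],
    [0, 0, 0, 0],
    [0, 0, 0, 0],
    [0, 0, 0, 0],
    [0, 0, 0, 0]
  ],
  "jaw": 1,
  "grip_force": 50
}}

```text
time: 4.62
position: [0.5397, -0.3042, 0.0428]
tool_rot: [-1.562, 0.201, -0.202]
contact_force: [-1.0, -0.3, 5.5]
width: 0.0112
```

Request:
{"op": "send_rows", "data": {
  "increments": [
    [0, -1, 0, 0],
    [0, -2, 0, 0],
    [0, -2.5, 0, 0],
    [0, -2.5, 0, 0],
    [0, -2, 0, 0],
    [0, -1, 0, 0],
    [0, 0, 0, 0],
    [0, 0, 0, 0]
  ]
}}

```text
time: 5.28
position: [0.5392, -0.3039, 0.152]
tool_rot: [-1.561, 0.201, -0.201]
contact_force: [-0.7, 0.6, -1.4]
width: 0.011
```

```bash
python3 plan.py 479.6 11.3 154 82.7
```

```text
t 5.28 p [ 539.2 -303.9  152. ] yaw 75.3 ydown [-0. -0. -1.] F [-0.7  0.6 -1.4] w 11.0 q6 -0.37
twist -7.4 then shift cm [-9.91 -0.2  30.5 ] | shift in current axes [-13.76  -0.2   28.97]
```

Request:
{"op": "send_rows", "data": {
  "increments": [
    [0, 0, 0, -3.7],
    [0, 0, 0, -3.7],
    [-0.5, 0, 1.5, 0],
    [-1, 0, 3.05, 0],
    [-1, 0, 3.05, 0],
    [-1, 0, 3.05, 0],
    [-1, 0, 3.05, 0],
    [-1, 0, 3.05, 0],
    [-1, 0, 3.05, 0],
    [-1, 0, 3.05, 0]
  ]
}}

```text
time: 6.12
position: [0.4922, -0.0661, 0.1506]
tool_rot: [-1.568, 0.103, -0.098]
contact_force: [-0.0, 0.4, -1.2]
width: 0.011
```

Request:
{"op": "send_rows", "data": {
  "increments": [
    [-1, 0, 3.05, 0],
    [-1, 0, 3.05, 0],
    [-0.4, 0, 1.55, 0],
    [0, 0, 0, 0],
    [0, 2, 0, 0],
    [0, 2, 0, 0],
    [0, 0, 0, 0],
    [0, 0, 0, 0],
    [0, 0, 0, 0]
  ]
}}

```text
time: 6.87
position: [0.4798, 0.0108, 0.1124]
tool_rot: [-1.568, 0.101, -0.1]
contact_force: [-0.2, -0.0, -1.6]
width: 0.0111
```

```bash
python3 plan.py 479.6 11.3 110 82.7; python3 - <<'E'
from h import *
c=np.zeros((480,800,3),np.uint8)
for i,(n,x,y) in enumerate((("side",230,150),("top",235,160))):
    im,K,T=cam(n);cv2.imwrite(f"pics/raw_{n}1.png",im);np.savez(n+"1.npz",im=im,K=K,T=T)
    c[:,i*400:i*400+400]=cv2.resize(im[y:y+96,x:x+80],(400,480),interpolation=cv2.INTER_CUBIC)
cv2.imwrite("pics/g2.png",c)
E
```

```text
t 6.87 p [479.8  10.8 112.4] yaw 82.7 ydown [-0.001  0.    -1.   ] F [-0.2 -0.  -1.6] w 11.1 q6 -0.0
twist -0.03 then shift cm [-0.03  0.24  0.05] | shift in current axes [-0.03  0.24  0.05]
```

View pics/g2.png

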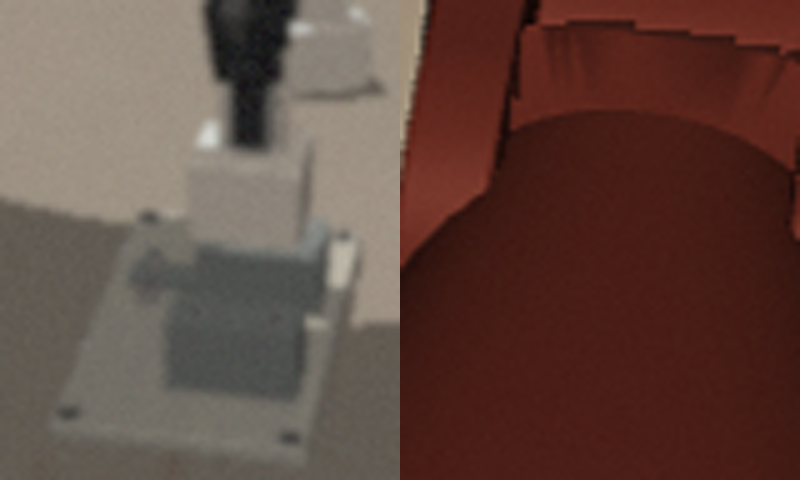

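The side crop shows the block held upright over the gap, front bottom edge from (268,198) to (291,200). The top view is blocked by the arm. Checking those pixels against the model.

```bash
python3 - <<'E'
from h import *
b=np.load("side1.npz");K,T=b["K"],b["T"]
def f(c,yaw,x,y,z):
    a=np.radians(yaw);p=proj(K,T,[(c[0]+x*np.cos(a)-y*np.sin(a))/1e3,(c[1]+x*np.sin(a)+y*np.cos(a))/1e3,z/1e3]);return (p-[230,150])*5
for n,c,x,y,z in[("blk fl bot",(479.8,10.8),-25,-20,70),("blk fr bot",(479.8,10.8),25,-20,70),("blk fl top",(479.8,10.8),-25,-20,110),("blk fr top",(479.8,10.8),25,-20,110),
 ("fix fl top",(476.7,-10.5),-30,-30,45),("fix fr top",(476.7,-10.5),30,-30,45),("fix fl bot",(476.7,-10.5),-30,-30,10),("fix fr bot",(476.7,-10.5),30,-30,10),("plate fl",(476.7,-10.5),-75,-65,10),("plate fr",(476.7,-10.5),40,-65,10)]:
    print(n,f(c,-7.3,x,y,z).round(0))
E
```

```text
blk fl bot [187. 238.]
blk fr bot [297. 249.]
blk fl top [187. 160.]
blk fr top [300. 171.]
fix fl top [162. 321.]
fix fr top [296. 336.]
fix fl bot [162. 387.]
fix fr bot [294. 401.]
plate fl [ 46. 420.]
plate fr [305. 449.]
```

Block and jaws both appear about 1 px right of the model and agree relative to each other, so I'll insert gently and watch the force.

Request:
{"op": "send_rows", "data": {
  "increments": [
    [0, 0.8, 0.05, 0],
    [0, 0.8, 0, 0],
    [0, 0.8, 0, 0],
    [0, 0.4, 0, 0],
    [0, 0.2, 0, 0],
    [0, 0.2, 0, 0],
    [0, 0, 0, 0]
  ]
}}

```text
time: 7.55
position: [0.4797, 0.0117, 0.08]
tool_rot: [-1.568, 0.1, -0.1]
contact_force: [-0.2, -0.5, -1.6]
width: 0.0111
```

Request:
{"op": "send_rows", "data": {
  "increments": [
    [0, 0.2, 0, 0],
    [0, 0.2, 0, 0],
    [0, 0.2, 0, 0],
    [0, 0.2, 0, 0],
    [0, 0, 0, 0]
  ]
}}

```text
time: 7.97
position: [0.4797, 0.0117, 0.072]
tool_rot: [-1.568, 0.1, -0.1]
contact_force: [-0.4, -0.1, -1.7]
width: 0.0107
```

Inside the gap with no contact. Continue down.

Request:
{"op": "send_rows", "data": {
  "increments": [
    [0, 0.3, 0, 0],
    [0, 0.3, 0, 0],
    [0, 0.3, 0, 0],
    [0, 0.3, 0, 0],
    [0, 0.2, 0, 0],
    [0, 0.2, 0, 0],
    [0, 0.1, 0, 0],
    [0, 0, 0, 0]
  ]
}}

```text
time: 8.63
position: [0.4798, 0.0117, 0.0551]
tool_rot: [-1.568, 0.1, -0.1]
contact_force: [0.1, -0.2, -2.0]
width: 0.0115
```

Request:
{"op": "send_rows", "data": {
  "increments": [
    [0, 0.1, 0, 0],
    [0, 0.1, 0, 0],
    [0, 0.1, 0, 0],
    [0, 0, 0, 0]
  ]
}}

```text
time: 8.97
position: [0.48, 0.0117, 0.0528]
tool_rot: [-1.568, 0.1, -0.1]
contact_force: [-3.1, 0.2, 5.9]
width: 0.0109
```

Contact at the expected TCP height (52.7 mm), so the block is on the base plate. Release and retreat.

Request:
{"op": "send_rows", "data": {
  "increments": [
    [0, 0, 0, 0],
    [0, 0, 0, 0],
    [0, 0, 0, 0],
    [0, 0, 0, 0],
    [0, 0, 0, 0]
  ],
  "jaw": 0.4
}}

```text
time: 9.38
position: [0.4799, 0.0117, 0.0523]
tool_rot: [-1.568, 0.1, -0.1]
contact_force: [0.2, -0.0, 0.0]
width: 0.0512
```

Request:
{"op": "send_rows", "data": {
  "increments": [
    [0, -0.5, 0, 0],
    [0, -1, 0, 0],
    [0, -2, 0, 0],
    [0, -3, 0, 0],
    [0, -3, 0, 0],
    [0, -3, 0, 0],
    [0, -3, 0, 0],
    [0, 0, 0, 0]
  ]
}}

```text
time: 10.05
position: [0.4827, 0.0114, 0.213]
tool_rot: [-1.569, 0.093, -0.107]
contact_force: [0.8, -0.7, -0.6]
width: 0.0511
```

Request:
{"op": "send_rows", "data": {
  "increments": [
    [0, 0, 3, 0],
    [0, 0, 3, 0],
    [0, 0, 3, 0],
    [0, 0, 3, 0],
    [0, 0, 3, 0],
    [0, 0, 3, 0],
    [0, 0, 3, 0],
    [0, 0, 3, 0],
    [0, 0, 3, 0],
    [0, 0, 3, 0]
  ]
}}

```text
time: 10.88
position: [0.5178, 0.3107, 0.2072]
tool_rot: [-1.569, 0.1, -0.1]
contact_force: [0.7, -0.2, -0.4]
width: 0.0512
```

```bash
python3 - <<'E'
from meas import *
print(readout.get_obs()["position"],readout.get_obs()["time"])
c=np.zeros((480,800,3),np.uint8)
for i,(n,x,y) in enumerate((("side",230,165),("top",235,170))):
    im,K,T=cam(n);np.savez(n+"2.npz",im=im,K=K,T=T)
    c[:,i*400:i*400+400]=cv2.resize(im[y:y+96,x:x+80],(400,480),interpolation=cv2.INTER_CUBIC)
cv2.imwrite("pics/g3.png",c)
E
```

```text
[0.51778061 0.31073415 0.20715646] 10.8833
```

View pics/g3.png

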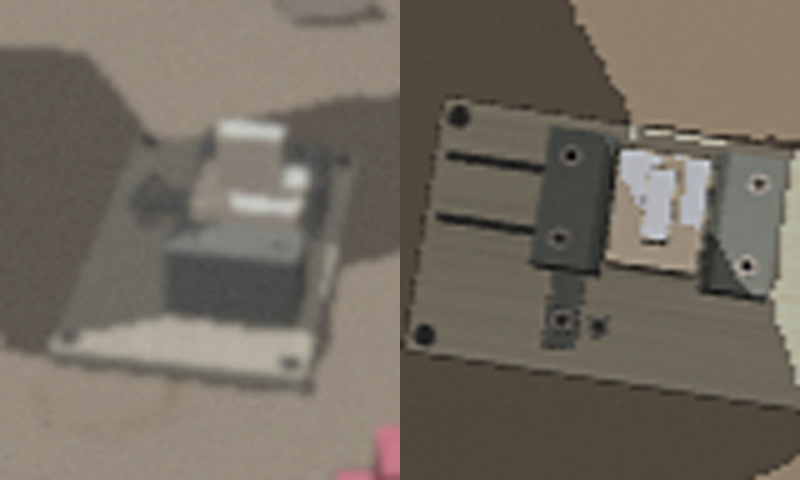

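The crop shows the white block between the jaws with its tab up. Its midline (row 211) matches the jaws' (row 212), its edges are parallel to them, and its top is just above the jaw tops as expected.

```bash
python3 -c "
from h import *
print(order.hand_in())"
```

```text
the job is handed in; nothing more can be done
None
```

The white spacer_40 is standing in the fixture with its grip tab up, and I have let go of it and handed the job in at about 11 s of the 48 s allowed.

- **Gap:** I measured 44.7 mm from the top view, so the jaw is on its 44 mm setting and the 40 mm block is the thickest that fits.
- **Insertion:** It went in without touching the jaws. Contact with the base plate came with the tool at 52.8 mm, against 52.7 mm expected.
- **Last pictures:** The block looks upright, parallel to the jaws and centred along them to within about a millimetre. Its top is just above the jaw tops.
- **Small disagreements:**
  - The fixture's angle read −7.7° from the plate and −6.6° from the jaw edges, so I used −7.3°.
  - The side view sat about 1 px off my model, but equally for block and jaws.
  - The arm blocked the top view during insertion, so I went by the side view and the force then.

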